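# Proof the freshly cast hand stamp on the sprung pad

## Task

Lift the white cast hand stamp by its handle out of the rectangular mould, then press it face down on the sprung pad of the sloping proofing board, flat on the slope, centred in the drawn rectangular frame and with its long sides along the frame's long sides (either way round). Push lightly, until the pad is about half-way down its travel and never right down to its stop, and finish while still gripping the stamp and holding it pressed there. Leave the other things on the table where they are.

Things in the scene. Friction and masses are not known exactly. Their poses are not given: they have to be found in the camera images.
- stamp_centre (a point): Centre (half-way up) of the hand stamp, a white plaster casting, 0.15 kg, 73 mm tall, starting upright in the mould: base block 38 (x) by 58 (y) by 18 mm high, its flat underside the printing face; on its middle an upright bar handle 16 (x) by 46 (y) mm, rising 55 mm. This point is in the handle, 18.5 mm above the base's top. z points up the handle, y along the long side. Grip across the 16 mm.
- stamp_face (a point): Centre of the stamp's printing face (its flat underside), 36.5 mm below the stamp's centre; axes as there.
- mould_top (a point): Centre of the top face of the mould: a grey block 110 (x) by 130 (y) by 30 mm high in a plywood rim (overall 130 by 150 mm), fixed to the table. Its open cavity is 42 (x) by 62 (y) mm, 18 mm deep; the stamp's base sits in it with 2 mm to spare on each side, its top level with the mould's top, and the handle stands out above. z up.
- board: The proofing board, fixed to the table: a wooden stand 170 by 170 mm whose deck slopes at 0.35 rad (20 degrees), rising along its own x, with the sprung pad on it. Origin: centre of its underside, on the table; z up. The deck's far edge is about 90 mm above the table.
- pad_mark (a point): Marked spot: centre of the 48 by 68 mm frame (5 mm outside the stamp's face all round) drawn in dark lines, with a centre cross, on the sprung pad, an aluminium plate 100 (x) by 124 (y) by 10 mm clear above the deck. About 85 mm above the table at rest; moves with the pad. z: outward normal of the sloping face; y: level, along the frame's long side; x: up the slope.
- pad (a joint): How far the pad is pressed in along its normal, m: 0 at rest, 0.012 at its stop. The spring gives about 0.8 N per mm: some 5 N half-way (6 mm), some 10 N at the stop.
- tape: Roll of paper tape lying flat, 64 mm across, 24 mm high, loose. Origin: centre of its underside. Leave alone.
- pot: Small closed white paint pot, 44 mm across, 55 mm high, loose. Origin: centre of its underside. Leave alone.
- knife: Palette knife lying on the table, 200 mm long along its x, loose. Leave alone.
- medallion: Plain round plaster disc, 70 mm across, 14 mm thick, lying flat, loose. Origin: centre of its underside. Leave alone.
- round_mould: Empty grey mould block 100 by 100 by 30 mm with a round cavity, fixed to the table; not used. Origin: centre of its underside.
Mind the look-alikes: they are no part of the job. Of the things like the board, leave any that is green; of the rest the larger one is meant.

How it is judged:
On the way, in this order (a step that is already met when the one before it is completed fails the run):
1. the stamp is gripped and lifted clear of the mould (z of stamp_face in the frame of mould_top above 0.02 m and contact force between stamp and the fingers above 2 N and contact force between stamp and mould below 0.1 N), for 0.2 s.
2. the gripped stamp's face touches the pad at the frame (distance between stamp_face and pad_mark below 0.015 m and contact force between stamp and board above 0.5 N and contact force between stamp and the fingers above 2 N), for 0.1 s.
At the end, for the whole second after the job is handed in: Through the last second: stamp gripped, still, face on the pad flat to 0.09 rad, within 7 mm of the frame's centre along x and y, long sides aligned to 0.14 rad (either way round), handle up; pad pressed in 3 to 9 mm by the stamp (1.5 to 12 N), fingers off the pad (x of stamp_face in the frame of pad_mark between -0.007 and 0.007 m and y of stamp_face in the frame of pad_mark between -0.007 and 0.007 m and z of stamp_face in the frame of pad_mark between -0.003 and 0.003 m and angle between the z axis of stamp_face and the z axis of pad_mark, either way round below 0.09 rad and angle between the y axis of stamp_face and the y axis of pad_mark, either way round below 0.14 rad and angle between stamp_face's own z axis and vertical below 1.2 rad and value of joint pad between 0.003 and 0.009 m and contact force between stamp and board between 1.5 and 12 N and contact force between stamp and the fingers above 2 N and contact force between the fingers and board below 0.5 N and linear speed of stamp below 0.02 m/s); the arm keeps its last pose, push and grip.
It fails at once if the pad is driven down to its stop or pressed hard (over 20 N) (value of joint pad above 0.0117 m or contact force between stamp and board above 20 N).
It fails at once if another thing on the table is disturbed (moved over 20 mm) (distance of any of tape, pot, knife, medallion from where it was at the start of the episode above 0.02 m).
It also fails if it takes over 38 s, if anything falls off the work surface, if the arm or the gripper's body presses on something with over 40 N, if the wrist force passes 120 N, or if a joint passes its speed limit or range.

## Robot

A 6-joint arm with a two-finger parallel gripper is mounted at the origin on the work surface. World frame = base frame: x ahead of the robot, y to its left, z up, the work surface at z = 0. Lengths are in m, angles in rad, forces in N, time in s.
With the tool pointing down it reaches from about 0.3 to 0.775 m from the base axis. Payload 14.6 kg.
Tool frame: the origin (TCP) lies at the very end of the fingers, on their centre line; the grasp point (between the pads) lies 19 mm behind it; z points along the fingers, y is the line along which they close (so a half turn about z gives the same grasp; the last joint's range is limited). The gripper opens to 85 mm and grips with 20 to 120 N. Pads are 22 mm wide; open, the fingers measure 114 mm over their backs; the gripper's body (76 mm by 85 mm) begins 54 mm behind the grasp point. The pads swing forward as they close: fully open they stand 13 mm farther back than shut.
Start: joints at [-1.25, 0.3, 1.521, -0, 1.321, -0.067], TCP at [0.208, -0.509, 0.231] pointing down, gripper open.
Joint ranges: [-3.03, 3.03], [-0.79, 2.21], [0.23, 2.52], [-1.04, 4.18], [0, 3.07], [-2.55, 2.55]. Speed limits (rad/s): [2.22, 2.22, 2.57, 3.14, 3.14, 3.14].

## Interface

Orientations are given as a rotation vector (axis times angle).
In Python, from cell import manip gives the robot as it stands. The module is installed in compiled form; this text tells all that it offers.
- The arm moves only by the tool play_rows, never from a script. Its argument "increments" is a list of rows, each a list of 2 entries, a list of its own where there are three numbers: the shift along the tool's x, y, z in mm, then the turn, a rotation vector about the tool's x, y, z in rad. In form: [[[tx, ty, tz], [ax, ay, az]], ...]. A call has 1 to 10 rows; each row shifts and turns the commanded pose from where the row before left it, along the tool's axes as they then stand; what a row does not reach is not made up. A row lasts 1/10 s, in which the tool goes at most 50 mm and 8.59 degrees, less where a joint would pass 70% of its speed; a pose out of reach is approached as far as the arm can. A call with a gripper value outside its range is refused whole. "claw" is the finger opening in mm, from 0 to 85.4, set as the call begins (left out, the last holds). The fingers move at their own pace and stop on an object; "squeeze" is the grip in N (left out, the last holds). Time passes only in rows, so rows that do not move let the fingers close. It gives the time, the measured TCP pose, the force, the opening and the grip force at its end, in the units of the state.
- manip.read_state(): the state, without advancing time (a new reading comes with each control period).
- manip.grab_frame(name): name is "side" or "top"; returns a dict with "frame" (420x560x3 uint8, blue, green, red), "fx", "fy", "cx", "cy" (pixels), "k1" (the pictures are not rectified: a ray, as slopes to the right and down, at radius r is drawn at 1 + k1 r^2 times it, then the intrinsics apply), "camera_from_world" (4x4, takes a point from world to camera coordinates). Camera axes: x right, y down, z forward; pixel columns grow to the right and rows downward; lengths in m; the calibration is good to about 2 mm. A picture is of the moment at which its call begins. There is no depth.
- manip.close_job(): hands the job in; it is judged then, once.
The state is a dict: "time": time; "joint_pos": joint angles; "qvel": joint speeds; "tau": joint torques, N m; "position": TCP position; "ee_rot": TCP orientation; "ft_force": force on the tool from outside, world axes, zero at the start; "torque": the same for the moment, N m; "gripper_width": finger opening in m; "grip_force": force on a finger pad.
Only numpy, scipy, OpenCV 4.12 (cv2) and the standard library are available. Lean on these libraries where they do the work, as an engineer would, in place of code of your own. Each camera call takes 0.05 s, during which the arm holds its last target. There are 200 camera calls.

## Working session

There is one attempt and no reset: what is moved stays moved. The work goes in short steps, Python scripts to look and compute and a tool call to move; the robot and the scene stay as the last step left them, time stands still between calls to the robot, and variables do not carry over. Pictures are saved under pics/ and viewed, at most 10 in all, crops included, and the job is handed in when it is done.

Besides the shell and the picture viewer there is one more tool, called after "Emit:" as name(argument=value, ...) on one line, values as JSON. play_rows: Moves the arm, as the interface text tells. Its arguments: {"type":"object","properties":{"increments":{"type":"array","items":{"type":"array"}},"claw":{"type":"number"},"squeeze":{"type":"number"}},"required":["increments"]}

```bash
mkdir -p pics; cat > h.py <<'E'
import numpy as np, cv2, pickle
from scipy.spatial.transform import Rotation as R
from cell import manip
def grab(n, fn):
    d=manip.grab_frame(n); cv2.imwrite(f'pics/{fn}.png',d['frame']); pickle.dump(d,open(f'{fn}.pkl','wb')); return d
def load(fn): return pickle.load(open(f'{fn}.pkl','rb'))
def ray(d,u,v):
    T=np.array(d['camera_from_world']); p=np.array([(u-d['cx'])/d['fx'],(v-d['cy'])/d['fy']]); s=p.copy()
    for _ in range(20): s=p/(1+d['k1']*(s@s))
    return -T[:3,:3].T@T[:3,3], T[:3,:3].T@np.array([s[0],s[1],1])
def onz(d,u,v,z):
    o,r=ray(d,u,v); return o+r*(z-o[2])/r[2]
def proj(d,P):
    T=np.array(d['camera_from_world']); P=np.atleast_2d(P)@T[:3,:3].T+T[:3,3]; s=P[:,:2]/P[:,2:]; s=s*(1+d['k1']*(s**2).sum(1,keepdims=True))
    return s*[d['fx'],d['fy']]+[d['cx'],d['cy']]
E
python3 - <<'E'
from h import *
a=grab('top','t0');b=grab('side','s0')
for d in (a,b): print(d['fx'],d['cx'],d['cy'],d['k1'],np.round(d['camera_from_world'],3).tolist())
s=manip.read_state(); print(s)
E
```

```text
435.7708364688343 281.7982321617979 215.16098437306877 -0.026406806418937143 [[-0.029, -1.0, 0.002, 0.001], [-0.997, 0.028, -0.074, 0.478], [0.074, -0.004, -0.997, 1.331], [0.0, 0.0, 0.0, 1.0]]
398.78197308235985 283.7985732965862 207.9261007359485 0.026781921936677517 [[-0.873, -0.488, -0.011, 0.438], [-0.26, 0.483, -0.836, 0.195], [0.413, -0.727, -0.549, 0.844], [0.0, 0.0, 0.0, 1.0]]
{'time': 0.1, 'joint_pos': array([-1.24961011e+00,  3.00406657e-01,  1.52149935e+00,  1.49937721e-05,
        1.32069866e+00, -6.66042685e-02]), 'qvel': array([-0.00203783, -0.00070277, -0.00041254,  0.00081847, -0.00138171,
        0.00085695]), 'tau': array([ 7.95918022e-04, -5.44381213e+01, -3.62371230e+01, -2.67425020e-05,
        3.06963608e-03, -2.36436824e-05]), 'position': array([ 0.20791393, -0.5089702 ,  0.23079124]), 'ee_rot': array([-3.08173707e+00, -6.05130728e-01,  1.79115142e-04]), 'ft_force': array([-1.46932201e-04,  1.40639632e-01,  1.08220556e+00]), 'torque': array([0.02166978, 0.01294712, 0.03303229]), 'grip_force': 0.0, 'gripper_width': 0.08574772438595579}
```

View pics/t0.png

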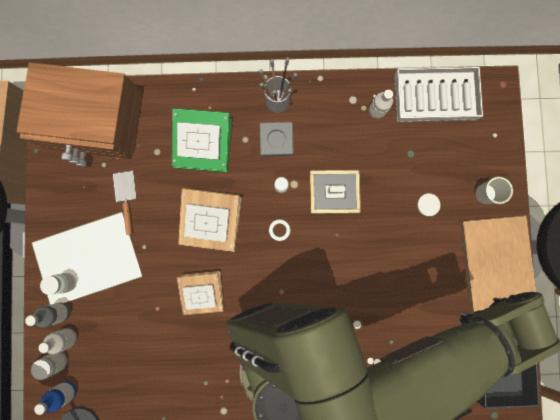

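View pics/s0.png

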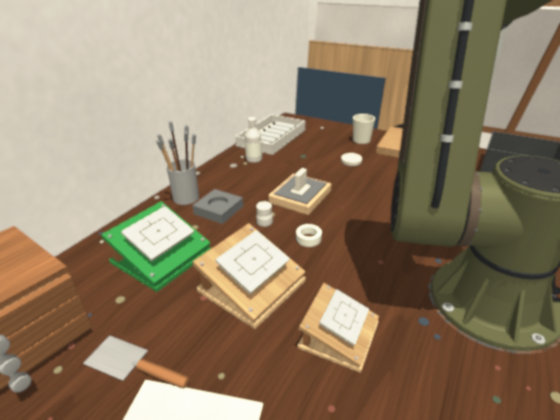

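The boards are green at top (201,140), the large wooden one at (209,221) and the small wooden one at (200,294). I choose (209,221). The stamp is in the mould at (335,191); the round mould at (276,138) is not used. Next is one close crop to check this.

```bash
python3 - <<'E'
from h import *
t=cv2.imread('pics/t0.png');s=cv2.imread('pics/s0.png')
def c(i,x,y,w,h): return cv2.resize(i[y:y+h,x:x+w],(400,300),interpolation=cv2.INTER_CUBIC)
cv2.imwrite('pics/c0.png',np.vstack([np.hstack([c(t,300,165,72,54),c(t,164,186,88,66)]),np.hstack([c(s,262,162,76,57),c(s,188,220,120,90)])]))
E
```

```text
(no output)
```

View pics/c0.png

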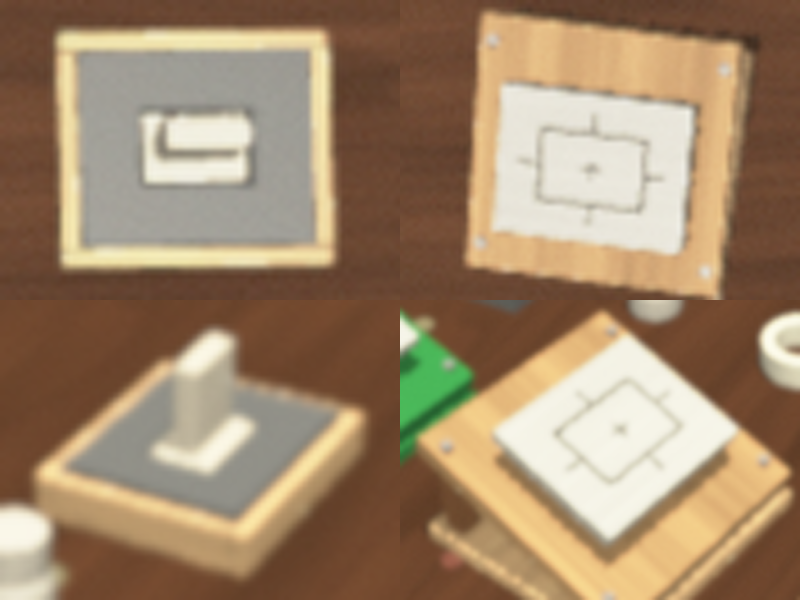

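```bash
cat > m.py <<'E'
from h import *
t=load('t0');s=load('s0')
print('cams',ray(t,0,0)[0],ray(s,0,0)[0])
def tri(a,b):
    o1,r1=ray(t,*a);o2,r2=ray(s,*b);A=np.c_[r1,-r2];k=np.linalg.lstsq(A,o2-o1,rcond=None)[0]
    p,q=o1+k[0]*r1,o2+k[1]*r2; return (p+q)/2,np.linalg.norm(p-q)
T=lambda p:np.array(p)/(400/88)+[164,186]-.4
S=lambda p:np.array(p)/(400/120)+[188,220]-.4
ft=[(141,127),(250,141),(243,213),(138,198),(102,84),(295,104),(283,254),(94,232),(191,169)]
fs=[(155,132),(228,78),(283,126),(212,183),(94,134),(220,38),(338,130),(210,241),(221,129)]
P=[]
for a,b in zip(ft,fs):
    p,e=tri(T(a),S(b));P.append(p);print(np.round(p*1000,1),round(e*1000,1))
# model fit: pad_mark pose
from scipy.optimize import least_squares
loc=np.array([[24,34,0],[24,-34,0],[-24,-34,0],[-24,34,0],[50,62,0],[50,-62,0],[-50,-62,0],[-50,62,0],[0,0,0]])/1000
for flip in (0,1):
    L=loc*([-1,-1,1] if flip else [1,1,1])
    def pts(v): return L@(R.from_euler('z',v[3])*R.from_euler('y',-.35)).as_matrix().T+v[:3]
    f=lambda v:np.r_[(proj(t,pts(v))-[T(a) for a in ft]).ravel(),(proj(s,pts(v))-[S(a) for a in fs]).ravel()]
    r=least_squares(f,[*P[-1],np.pi*flip]);print('board',flip,np.round(r.x,4),'rms px',np.sqrt(np.mean(r.fun**2)))
Tm=lambda p:np.array(p)/(400/72)+[300,165]-.4
Sm=lambda p:np.array(p)/(400/76)+[262,162]-.4
mt=[(57,31),(327,30),(334,267),(62,267)];ms=[(38,172),(165,62),(362,110),(240,230)]
L=np.array([[65,75,0],[65,-75,0],[-65,-75,0],[-65,75,0]])/1000
pts=lambda v:L@R.from_euler('z',v[3]).as_matrix().T+v[:3]
f=lambda v:np.r_[(proj(t,pts(v))-[Tm(a) for a in mt]).ravel(),(proj(s,pts(v))-[Sm(a) for a in ms]).ravel()]
r=least_squares(f,[.5,-.1,.03,0]);print('mould',np.round(r.x,4),'rms',np.sqrt(np.mean(r.fun**2)))
print('base',onz(t,*Tm((197,148)),.03),'handle',onz(t,*Tm((208,134)),.085))
print('dir',np.diff([onz(t,*Tm((165,133)),.085),onz(t,*Tm((250,133)),.085)],axis=0))
E
python3 m.py
```

```text
cams [ 0.37776501 -0.00704698  1.36265441] [0.08441435 0.73270895 0.63060523]
[483.2 241.3  97.3] 1.6
[473.3 172.4  94.9] 0.4
[427.8 180.1  78.6] 0.4
[438.6 247.4  79.9] 1.3
[511.1 264.9 102.1] 1.6
[496.8 143.   99.5] 2.6
[400.9 156.   68.2] 0.8
[418.7 279.2  69.1] 0.8
[455.6 211.1  88.2] 2.1
board 0 [ 0.4562  0.2105  0.0864 -0.1388] rms px 0.5009581236099677
board 1 [0.4565 0.2107 0.0854 2.9484] rms px 4.642702374075821
mould [ 0.5462 -0.1775  0.0305 -0.0186] rms 0.4545241775785639
base [ 0.54611719 -0.17858212  0.03      ] handle [ 0.54650075 -0.17764442  0.085     ]
dir [[-0.00126596 -0.0452555   0.        ]]
```

Everything fits: the mould is at (0.546,-0.178) with its top at z≈0.03, and the pad mark is at (0.456,0.2105,0.086), yaw -0.139, rising away from the robot. Both fits are about 0.5 px rms.

```bash
cat >> h.py <<'E'
def Rtool(yaw,tilt=0):
    S=(R.from_euler('z',yaw)*R.from_euler('y',-tilt)).as_matrix()  # stamp axes
    return R.from_matrix(np.c_[-S[:,1]*-1,S[:,0],-S[:,2]])
def rows(p1,R1,N,s=None):
    s=s or manip.read_state(); R0=R.from_rotvec(s['ee_rot']); w=(R0.inv()*R1).as_rotvec()/N
    p=R0.inv().apply(np.array(p1)-s['position'])
    A=sum((R.from_rotvec(w*k).as_matrix() for k in range(N)))
    t=np.linalg.solve(A,p)*1000; print(N,'x',np.round(t,2),np.round(w,4),'total',np.round(t*N,1))
E
python3 - <<'E'
from h import *
print(Rtool(-.02).as_matrix().round(2),R.from_rotvec(manip.read_state()['ee_rot']).as_matrix().round(2))
rows([.5462,-.1778,.12],Rtool(-.022),18)
E
```

```text
[[ 0.02  1.    0.  ]
 [ 1.   -0.02  0.  ]
 [ 0.    0.   -1.  ]] [[ 0.93  0.38 -0.  ]
 [ 0.38 -0.93  0.  ]
 [ 0.   -0.   -1.  ]]
18 x [27.47  4.47  6.16] [-0.     -0.     -0.0645] total [494.5  80.5 110.8]
```

Emit:
play_rows(increments=[[[27.5,4.5,6],[0,0,-0.0645]],[[27.5,4.5,6],[0,0,-0.0645]],[[27.5,4.5,6],[0,0,-0.0645]],[[27.5,4.5,6],[0,0,-0.0645]],[[27.5,4.5,6],[0,0,-0.0645]],[[27.5,4.5,6],[0,0,-0.0645]],[[27.5,4.5,6],[0,0,-0.0645]],[[27.5,4.5,6],[0,0,-0.0645]],[[27.5,4.5,6],[0,0,-0.0645]]], claw=85)

```text
time: 1.0
position: [0.4277, -0.3933, 0.1766]
ee_rot: [-2.778, -1.466, 0.0]
ft_force: [0.3, 0.2, -0.1]
gripper_width: 0.0853
grip_force: 0.0
```

Emit:
play_rows(increments=[[[27.5,4.5,6],[0,0,-0.0645]],[[27.5,4.5,6],[0,0,-0.0645]],[[27.5,4.5,6],[0,0,-0.0645]],[[27.5,4.5,6],[0,0,-0.0645]],[[27.5,4.5,6],[0,0,-0.0645]],[[27.5,4.5,6],[0,0,-0.0645]],[[27.5,4.5,6],[0,0,-0.0645]],[[27.5,4.5,6],[0,0,-0.0645]],[[27.5,4.5,6],[0,0,-0.0645]],[[0,0,0],[0,0,0]]])

```text
time: 2.0
position: [0.5471, -0.1751, 0.1221]
ee_rot: [-2.239, -2.201, 0.001]
ft_force: [-0.0, -0.2, -0.8]
gripper_width: 0.0852
grip_force: 0.0
```

```bash
python3 - <<'E'
from h import *
s=manip.read_state();print(s['time'],s['position'],s['gripper_width'])
rows([.5462,-.1778,.040],Rtool(-.022),8)
E
```

```text
2.0 [ 0.54709845 -0.17507574  0.12214988] 0.08516033715280451
8 x [-0.35 -0.09 10.27] [-0.0002 -0.0001  0.0006] total [-2.8 -0.8 82.1]
```

Emit:
play_rows(increments=[[[-0.35,-0.1,10.3],[0,0,0.0006]],[[-0.35,-0.1,10.3],[0,0,0.0006]],[[-0.35,-0.1,10.3],[0,0,0.0006]],[[-0.35,-0.1,10.3],[0,0,0.0006]],[[-0.35,-0.1,10.3],[0,0,0.0006]],[[-0.35,-0.1,10.3],[0,0,0.0006]],[[-0.35,-0.1,10.3],[0,0,0.0006]],[[-0.35,-0.1,10.0],[0,0,0.0006]],[[0,0,0],[0,0,0]]])

```text
time: 2.9
position: [0.5454, -0.1805, 0.0396]
ee_rot: [-2.25, -2.19, 0.001]
ft_force: [0.1, -0.1, 1.1]
gripper_width: 0.0849
grip_force: 0.0
```

Emit:
play_rows(increments=[[[0,0,0],[0,0,0]],[[0,0,0],[0,0,0]],[[0,0,0],[0,0,0]],[[0,0,0],[0,0,0]],[[0,0,0],[0,0,0]],[[0,0,0],[0,0,0]],[[0,0,0],[0,0,0]],[[0,0,0],[0,0,0]],[[0,0,0],[0,0,0]],[[0,0,0],[0,0,0]]], claw=0, squeeze=60)

```text
time: 3.9
position: [0.5462, -0.1807, 0.0414]
ee_rot: [2.251, 2.191, 0.0]
ft_force: [0.5, 0.5, 3.7]
gripper_width: 0.0151
grip_force: 61.6
```

Emit:
play_rows(increments=[[[0,0,-5],[0,0,0]],[[0,0,-8],[0,0,0]],[[0,0,-10],[0,0,0]],[[0,0,-15],[0,0,0]],[[0,0,-20],[0,0,0]],[[0,0,-20],[0,0,0]],[[0,0,-20],[0,0,0]],[[0,0,-20],[0,0,0]],[[0,0,-20],[0,0,0]],[[0,0,0],[0,0,0]]])

```text
time: 4.9
position: [0.5469, -0.1811, 0.1829]
ee_rot: [2.248, 2.188, 0.003]
ft_force: [0.0, -0.0, -1.3]
gripper_width: 0.0156
grip_force: 60.9
```

```bash
python3 - <<'E'
from h import *
m=R.from_euler('z',-.139)
n=(m*R.from_euler('y',-.35)).apply([0,0,1]); print(n)
p=np.array([.4562,.2105,.0858])+n*.080
rows(p,Rtool(-.139,.35),16); 
s=manip.read_state();print(s['time'],s['position'],s['gripper_width'],s['ft_force'])
E
```

```text
[-0.33959057  0.04750946  0.93937271]
16 x [24.07 -9.44 -0.29] [-0.0216 -0.0011  0.007 ] total [ 385.1 -151.    -4.7]
4.9 [ 0.54691276 -0.18107766  0.18289387] 0.015567845190332833 [ 0.04600665 -0.0210784  -1.26042279]
```

Emit:
play_rows(increments=[[[24,-9.4,-0.3],[-0.0216,-0.0011,0.007]],[[24,-9.4,-0.3],[-0.0216,-0.0011,0.007]],[[24,-9.4,-0.3],[-0.0216,-0.0011,0.007]],[[24,-9.4,-0.3],[-0.0216,-0.0011,0.007]],[[24,-9.4,-0.3],[-0.0216,-0.0011,0.007]],[[24,-9.4,-0.3],[-0.0216,-0.0011,0.007]],[[24,-9.4,-0.3],[-0.0216,-0.0011,0.007]],[[24,-9.4,-0.3],[-0.0216,-0.0011,0.007]]])

```text
time: 5.7
position: [0.4801, 0.0158, 0.1751]
ee_rot: [2.213, 2.036, 0.172]
ft_force: [0.3, -0.2, -0.5]
gripper_width: 0.0155
grip_force: 60.8
```

Emit:
play_rows(increments=[[[24,-9.4,-0.3],[-0.0216,-0.0011,0.007]],[[24,-9.4,-0.3],[-0.0216,-0.0011,0.007]],[[24,-9.4,-0.3],[-0.0216,-0.0011,0.007]],[[24,-9.4,-0.3],[-0.0216,-0.0011,0.007]],[[24,-9.4,-0.3],[-0.0216,-0.0011,0.007]],[[24,-9.4,-0.3],[-0.0216,-0.0011,0.007]],[[24,-9.4,-0.3],[-0.0216,-0.0011,0.007]],[[24,-9.4,-0.3],[-0.0216,-0.0011,0.007]],[[0,0,0],[0,0,0]],[[0,0,0],[0,0,0]]])

```text
time: 6.7
position: [0.4283, 0.2137, 0.1585]
ee_rot: [2.16, 1.88, 0.329]
ft_force: [0.0, -0.3, -1.3]
gripper_width: 0.0155
grip_force: 60.9
```

```bash
python3 - <<'E'
from h import *
t=grab('top','t1');s=grab('side','s1')
t=t['frame'];s=s['frame']
def c(i,x,y,w,h): return cv2.resize(i[y:y+h,x:x+w],(400,400),interpolation=cv2.INTER_CUBIC)
cv2.imwrite('pics/c1.png',np.hstack([c(t,164,170,100,100),c(s,188,170,130,130)]))
m=R.from_euler('z',-.139)
n=(m*R.from_euler('y',-.35)).apply([0,0,1])
rows(np.array([.4562,.2105,.0858])+n*.080,Rtool(-.139,.35),1)
q=manip.read_state();print(q['time'],q['position'],q['ee_rot'],q['gripper_width'],q['ft_force'])
E
```

```text
1 x [ 1.35  0.8  -2.02] [-0.0046 -0.0012 -0.0016] total [ 1.3  0.8 -2. ]
6.8 [0.42877497 0.2129792  0.15877612] [2.16191659 1.87790106 0.32940601] 0.015344510906512046 [ 0.2420912   0.4115512  -1.04562405]
```

View pics/c1.png

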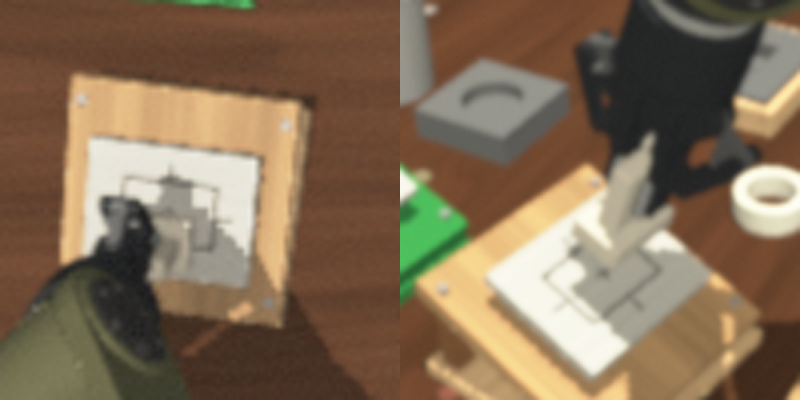

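The crops show the stamp hanging over the pad, tilted with the slope and roughly aligned. In the side crop its base corners are at about (578,243), (607,268) and (673,215). I'll check these against the predicted projection.

```bash
python3 - <<'E'
from h import *
d=load('s1');q=manip.read_state();Rt=R.from_rotvec(q['ee_rot'])
im=cv2.resize(d['frame'][200:270,230:310],(800,700),interpolation=cv2.INTER_CUBIC)
# tool x = stamp y, tool y = stamp x
for off,col in ((0,(0,0,255)),(2.7,(0,200,0))):
  for dep in (29,11):
    L=np.array([[off+a*29,b*19,dep] for a,b in((1,1),(1,-1),(-1,-1),(-1,1))])/1000
    uv=(proj(d,Rt.apply(L)+q['position'])-[230,200]+.5)*10
    cv2.polylines(im,[uv.astype(int)],True,col,1)
# frame model
F=(R.from_euler('z',-.1388)*R.from_euler('y',-.35))
uv=(proj(d,F.apply(np.array([[24,34,0],[24,-34,0],[-24,-34,0],[-24,34,0]])/1000)+[.4562,.2105,.0864])-[230,200]+.5)*10
cv2.polylines(im,[uv.astype(int)],True,(255,0,0),1)
cv2.imwrite('pics/c2.png',im[:600])
E
```

```text
(no output)
```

View pics/c2.png

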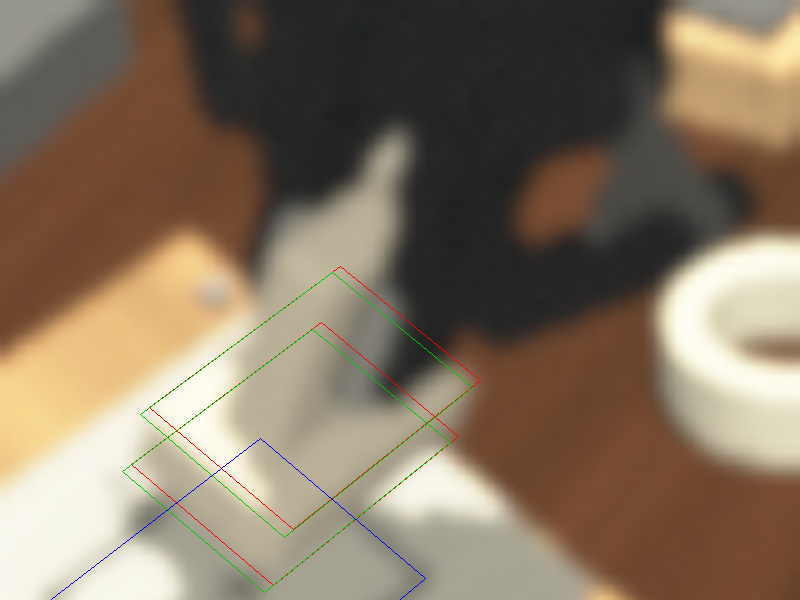

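```bash
cat > g.py <<'E'
from h import *
import sys
F=(R.from_euler('z',-.139)*R.from_euler('y',-.35)); n=F.apply([0,0,1])
s=manip.read_state()
Rt=R.from_rotvec(s['ee_rot']); 
c=s['position']+Rt.apply([.001,0,.0285])
print('t',s['time'],'face in mark mm',np.round(F.inv().apply(c-[.4562,.2105,.0860])*1000,1),'F normal',F.inv().apply(s['ft_force']).round(2),'turn',(Rt.inv()*Rtool(-.139,.35)).as_rotvec().round(3))
E
python3 - <<'E'
from g import *
rows(np.array([.4562,.2105,.0860])+n*.0365-F.apply([0,.001,0]),Rtool(-.139,.35),8)
E
```

```text
t 6.8 face in mark mm [-1.  -0.3 49.3] F normal [-0.19  0.44 -1.04] turn [-0.005 -0.001 -0.002]
8 x [0.04 0.12 5.16] [-0.0006 -0.0001 -0.0002] total [ 0.3  1.  41.3]
```

Emit:
play_rows(increments=[[[0,0.1,5.2],[-0.0006,0,-0.0002]],[[0,0.1,5.2],[-0.0006,0,-0.0002]],[[0,0.1,5.2],[-0.0006,0,-0.0002]],[[0,0.1,5.2],[-0.0006,0,-0.0002]],[[0,0.1,5.2],[-0.0006,0,-0.0002]],[[0,0.1,5.2],[-0.0006,0,-0.0002]],[[0,0.1,5.2],[-0.0006,0,-0.0002]],[[0,0.1,5],[-0.0006,0,-0.0002]],[[0,0,0],[0,0,0]],[[0,0,0],[0,0,0]]])

```text
time: 7.8
position: [0.4435, 0.2116, 0.1202]
ee_rot: [2.157, 1.877, 0.334]
ft_force: [-0.3, 0.0, -1.4]
gripper_width: 0.0153
grip_force: 60.9
```

```bash
python3 g.py
```

```text
t 7.8 face in mark mm [-0.2  0.4  8. ] F normal [-0.79 -0.02 -1.24] turn [ 0.001 -0.002  0.   ]
```

Emit:
play_rows(increments=[[[0,0,1],[0,0,0]],[[0,0,1],[0,0,0]],[[0,0,1],[0,0,0]],[[0,0,1],[0,0,0]],[[0,0,1],[0,0,0]],[[0,0,1],[0,0,0]],[[0,0,0],[0,0,0]],[[0,0,0],[0,0,0]],[[0,0,0],[0,0,0]]])

```text
time: 8.7
position: [0.4455, 0.2114, 0.1146]
ee_rot: [2.157, 1.877, 0.334]
ft_force: [0.9, 0.5, -1.1]
gripper_width: 0.0151
grip_force: 60.9
```

```bash
python3 g.py
```

```text
t 8.7 face in mark mm [-0.2  0.4  2. ] F normal [ 0.4   0.67 -1.37] turn [ 0.001 -0.002  0.   ]
```

```bash
python3 - <<'E'
from h import *
d=grab('side','s2');t=grab('top','t2')
a=cv2.resize(d['frame'][215:295,215:300],(510,480),interpolation=cv2.INTER_CUBIC)
b=cv2.resize(t['frame'][195:250,180:232],(290,307),interpolation=cv2.INTER_CUBIC)
im=np.zeros((480,800,3),np.uint8);im[:,:510]=a;im[:307,510:]=b
cv2.imwrite('pics/c3.png',im)
E
```

```text
(no output)
```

View pics/c3.png

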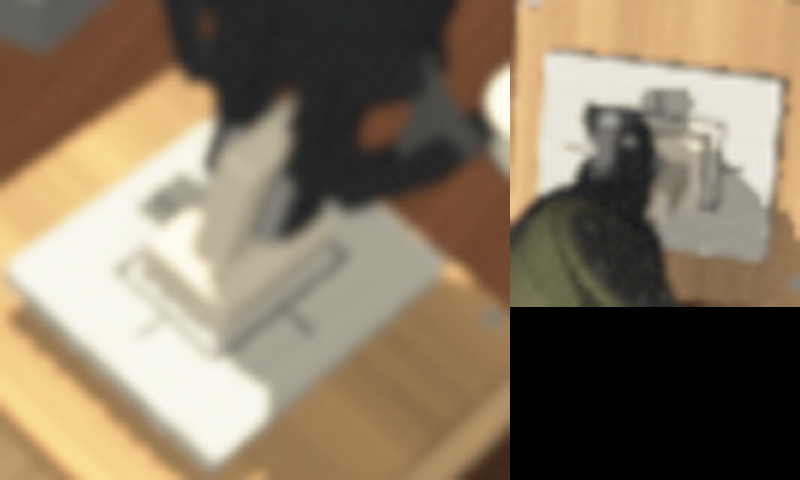

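The stamp is hovering about 2 mm over the frame and parallel to it. An overlay will show how well it is centred.

```bash
python3 - <<'E'
from g import *
d=load('s2')
k=12;x0,y0=230,235
im=cv2.resize(d['frame'][y0:y0+45,x0:x0+50],None,fx=k,fy=k,interpolation=cv2.INTER_CUBIC)
def dr(L,Rr,o,col):
    uv=(proj(d,Rr.apply(np.array(L)/1000)+o)-[x0,y0]+.5)*k
    for q in uv.astype(int): cv2.circle(im,tuple(int(v) for v in q),4,col,1)
    print(uv.round())
sq=lambda a,b,z,ox=0,oy=0:[[ox+a,oy+b,z],[ox+a,oy-b,z],[ox-a,oy-b,z],[ox-a,oy+b,z]]
dr(sq(24,34,0),F,np.array([.4562,.2105,.0860]),(255,0,0))
for dep in (28.5,10.5): dr([[l[1],l[0],l[2]] for l in sq(19,29,dep,0,1)],Rt,s['position'],(0,0,255))
cv2.imwrite('pics/c4.png',im)
E
```

```text
t 8.8 face in mark mm [-0.2  0.4  2. ] F normal [ 0.53 -0.49 -1.34] turn [ 0.001 -0.002  0.   ]
[[ 53. 309.]
 [313. 108.]
 [511. 276.]
 [258. 489.]]
[[ 95. 307.]
 [317. 135.]
 [474. 268.]
 [258. 449.]]
[[115. 244.]
 [339.  72.]
 [499. 207.]
 [280. 388.]]
```

View pics/c4.png

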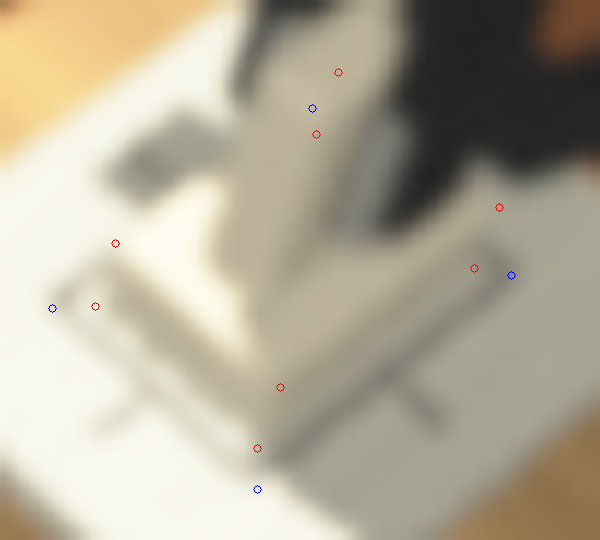

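```bash
python3 - <<'E'
import cv2,numpy as np
g=cv2.cvtColor(cv2.imread('pics/c4.png'),cv2.COLOR_BGR2GRAY)
for x in (350,375,400,425): print(x,[(y,int(g[y,x-3:x+4].mean())) for y in range(250,460,7)])
for x in (130,170,200): print(x,[(y,int(g[y,x-3:x+4].mean())) for y in range(270,470,7)])
E
```

```text
350 [(250, 154), (257, 163), (264, 171), (271, 176), (278, 179), (285, 179), (292, 177), (299, 177), (306, 176), (313, 173), (320, 168), (327, 164), (334, 158), (341, 153), (348, 151), (355, 150), (362, 151), (369, 151), (376, 150), (383, 145), (390, 140), (397, 134), (404, 133), (411, 136), (418, 144), (425, 153), (432, 158), (439, 161), (446, 162), (453, 162)]
375 [(250, 152), (257, 162), (264, 171), (271, 176), (278, 178), (285, 176), (292, 173), (299, 168), (306, 163), (313, 158), (320, 153), (327, 152), (334, 152), (341, 152), (348, 151), (355, 148), (362, 144), (369, 137), (376, 131), (383, 129), (390, 133), (397, 141), (404, 149), (411, 154), (418, 159), (425, 162), (432, 163), (439, 163), (446, 162), (453, 161)]
400 [(250, 153), (257, 164), (264, 170), (271, 170), (278, 167), (285, 162), (292, 157), (299, 152), (306, 150), (313, 150), (320, 150), (327, 152), (334, 151), (341, 147), (348, 141), (355, 135), (362, 131), (369, 130), (376, 132), (383, 134), (390, 138), (397, 143), (404, 149), (411, 154), (418, 158), (425, 160), (432, 160), (439, 160), (446, 160), (453, 160)]
425 [
[... 718 characters left out ...]
(270, 249), (277, 247), (284, 241), (291, 233), (298, 218), (305, 205), (312, 191), (319, 181), (326, 178), (333, 176), (340, 177), (347, 179), (354, 186), (361, 197), (368, 210), (375, 219), (382, 222), (389, 220), (396, 218), (403, 218), (410, 221), (417, 228), (424, 234), (431, 241), (438, 244), (445, 246), (452, 247), (459, 247), (466, 247)]
200 [(270, 242), (277, 245), (284, 248), (291, 249), (298, 249), (305, 247), (312, 242), (319, 231), (326, 220), (333, 203), (340, 192), (347, 182), (354, 178), (361, 177), (368, 178), (375, 181), (382, 186), (389, 193), (396, 204), (403, 216), (410, 222), (417, 224), (424, 222), (431, 221), (438, 223), (445, 228), (452, 235), (459, 239), (466, 244)]
```

Centring is good to about 1 mm, with the stamp perhaps 1 mm low on the slope. I'll press in small steps and watch the force.

Emit:
play_rows(increments=[[[0,0.7,0.5],[0,0,0]],[[0,0,0.5],[0,0,0]],[[0,0,0.5],[0,0,0]],[[0,0,0.5],[0,0,0]],[[0,0,0.5],[0,0,0]],[[0,0,0.5],[0,0,0]],[[0,0,0],[0,0,0]],[[0,0,0],[0,0,0]]])

```text
time: 9.6
position: [0.4472, 0.2111, 0.112]
ee_rot: [2.157, 1.877, 0.334]
ft_force: [-0.7, -0.4, 0.2]
gripper_width: 0.0156
grip_force: 60.9
```

```bash
python3 g.py
```

```text
t 9.6 face in mark mm [ 0.5  0.4 -1. ] F normal [-0.52 -0.53  0.41] turn [ 0.001 -0.002  0.   ]
```

Emit:
play_rows(increments=[[[0,0,0.5],[0,0,0]],[[0,0,0.5],[0,0,0]],[[0,0,0.5],[0,0,0]],[[0,0,0.5],[0,0,0]],[[0,0,0],[0,0,0]],[[0,0,0],[0,0,0]],[[0,0,0],[0,0,0]]])

```text
time: 10.3
position: [0.4479, 0.211, 0.1101]
ee_rot: [2.157, 1.877, 0.334]
ft_force: [-1.0, 0.8, 0.4]
gripper_width: 0.0154
grip_force: 61.2
```

```bash
python3 g.py
```

```text
t 10.3 face in mark mm [ 0.5  0.4 -3. ] F normal [-0.87  0.64  0.73] turn [ 0.001 -0.002  0.   ]
```

Emit:
play_rows(increments=[[[0,0,0.5],[0,0,0]],[[0,0,0.5],[0,0,0]],[[0,0,0.5],[0,0,0]],[[0,0,0.5],[0,0,0]],[[0,0,0.5],[0,0,0]],[[0,0,0],[0,0,0]],[[0,0,0],[0,0,0]],[[0,0,0],[0,0,0]],[[0,0,0],[0,0,0]]])

```text
time: 11.2
position: [0.4487, 0.2109, 0.1078]
ee_rot: [2.157, 1.877, 0.334]
ft_force: [-2.2, 0.2, 2.2]
gripper_width: 0.0152
grip_force: 61.5
```

```bash
python3 - <<'E'
from g import *
f=[]
for i in range(12):
    d=manip.grab_frame('side'); f.append(F.inv().apply(manip.read_state()['ft_force']))
print(np.mean(f,0),np.std(f,0))
import pickle; pickle.dump(d,open('s3.pkl','wb'))
k=12;x0,y0=230,235
cv2.imwrite('pics/c5.png',cv2.resize(d['frame'][y0-5:y0+45,x0-5:x0+55],None,fx=k,fy=k,interpolation=cv2.INTER_CUBIC))
E
```

```text
t 11.2 face in mark mm [ 0.5  0.4 -5.5] F normal [-1.3  -0.07  2.84] turn [ 0.001 -0.002  0.   ]
[-1.01826839  0.15294779  3.15132161] [0.55934418 0.37101962 0.58646439]
```

View pics/c5.png

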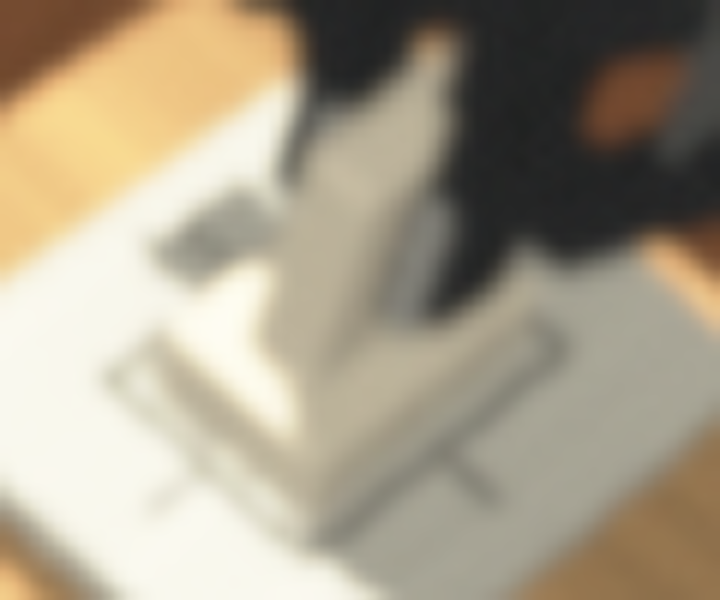

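The stamp sits inside the frame with its sides parallel and an even margin. The push is about 4.4 N, which puts the pad about 5.5 mm in. Handing in.

```bash
python3 -c "
from cell import manip
print(manip.close_job())"
```

```text
the job is handed in; nothing more can be done
None
```

I handed the job in with the stamp still gripped and pressed flat on the larger wooden board's pad. By my measurements it is centred in the frame to about 1 mm, with about 4.4 N of push and the pad about 5.5 mm in. `close_job()` gave no verdict.

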